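# Take the top relay board off the pile

### The arm

A 6-joint arm with a two-finger parallel gripper is mounted at the origin on a cart in front of the work surface, level with it; the furniture and walls round the work are solid. World frame = base frame: x ahead of the robot, y to its left, z up, the work surface at z = 0. Lengths are in m, angles in degrees, forces in N, time in s.
With the tool pointing down it reaches from about 0.325 to 0.85 m from the base axis. Payload 4.4 kg.
Tool frame: the origin (TCP) lies midway between the tips of the shut fingers; the grasp point (between the pads) lies 19 mm behind it; z points along the fingers, x is the direction in which the jaws open and shut, and the axes are right-handed (so a half turn about z gives the same grasp; the last joint's range is limited). The gripper opens to 94 mm and grips with 3 to 60 N. Pads are 16 mm wide; open, the fingers measure 119 mm over their backs; the gripper's body (75 mm by 177 mm) begins 78 mm behind the grasp point.
Start: joints at [-73.539, 11.837, 88.321, -0, 79.842, -8.623], TCP at [0.244, -0.521, 0.205] pointing down, gripper open.
Joint ranges: [-156.59, 156.59], [-49.26, 127.26], [12.9, 141.05], [-63.56, 243.56], [4.71, 150.69], [-161.64, 161.64]. Speed limits (degrees/s): [159.86, 159.86, 180, 180, 180, 180].

### API

Orientations are given as [roll, pitch, yaw] about the fixed x, y, z axes, in that order (R = Rz(yaw) Ry(pitch) Rx(roll)).
In Python, from rig import sensors, vision, ticket gives the robot as it stands.
- The arm moves only by the tool move_arm, never from a script. Its argument "targets" is a list of rows, each a list of 4 numbers: the shift along the tool's x, y, z in mm, then the turn about the tool's z in rad. In form: [[dx, dy, dz, roll], ...]. A call has 1 to 5 rows; each row shifts and turns the commanded pose from where the row before left it, along the tool's axes as they then stand; what a row does not reach is not made up. A row lasts 1/8 s, in which the tool goes at most 62.5 mm and 10.7 degrees, less where a joint would pass 70% of its speed; a pose out of reach is approached as far as the arm can. A call is refused whole if a number of a shift passes 62.5 or a number of a turn 0.188, either way. A call with a gripper value outside its range is refused whole. "claw" is the gripper's target within -1 to 1 (fully open at 1, half-way at 0, shut at -1), set as the call begins (left out, the last holds). The fingers move at their own pace and stop on an object; "squeeze" is the grip in N (left out, the last holds). Time passes only in rows, so rows that do not move let the fingers close. It gives the time, the measured TCP pose, the force and the opening at its end, in the units of the state.
- sensors.sense(): the state, without advancing time (a new reading comes with each control period).
- vision.grab_frame(name): name is "side" or "top"; returns the picture (400x640x3 uint8, blue, green, red); there is no depth.
- vision.calibration(name): a dict with "fx", "fy", "cx", "cy" (pixels), "xyz" and "attitude" of the camera in the world. Camera axes: x right, y up, looking along -z (the intrinsics and any distortion apply to the point x, -y, -z); pixel columns grow to the right and rows downward; lengths in m; the calibration is good to about 2 mm. A picture is of the moment at which its call begins. calibration takes no time and is no camera call.
- ticket.close_job(): hands the job in, once; it reports no verdict.
Trained networks look in the newest picture that a camera, given by its name, has taken for a name from the list of things; names that differ only in an ending like _2 or _b are one class to them, and where a whole thing is asked for, a point or a joint stands for the part that bears it (a point fixed in the world has none). Each returns a list of dicts, best first, with "p" (0 to 1); they miss things now and then, are a little off and sometimes report something else, mostly with a low value. They report only what shows in the picture. A call takes as long as a camera call.
- vision.outline_of(camera, label): "mask" (400x640 bool, what is visible of it) and "box" ([centre column, centre row, width, height] in pixels, round what is visible of it).
- vision.mark_of(camera, label): "xy" ([column, row] in pixels: a listed point, or the origin of a listed thing).
The state is a dict: "time": time; "joint_positions": joint angles; "qvel": joint speeds; "effort": joint torques, N m; "eef_pos": TCP position; "ee_rot": TCP orientation; "ft_force": force on the tool from outside, world axes, zero at the start; "wrist_torque": the same for the moment, N m; "gripper_width": finger opening in m.
Only numpy, scipy, OpenCV 4.12 (cv2) and the standard library are available. Lean on these libraries where they do the work, as an engineer would, in place of code of your own. Each camera call takes 0.05 s, during which the arm holds its last target. There are 200 camera calls.

### The job

Three green relay boards lie in a pile, one across the other two. Lift the top board off without dragging or shifting the two beneath it, and set it down gently, relays upward, about in the middle of the brown foam test board.

Things in the scene. Friction and masses are not known exactly. Their poses are not given: they have to be found in the camera images.
- top_relays (a point): Top board of the pile: green circuit board 70 x 50 mm, its underside 20 mm above the bench. Its row of 3 blue relays, 53 mm long (8 mm of bare board beyond each end), 20 mm wide, rises 15 mm above the board; grip it by its two ends, fingertips just above the board. Point: centre of the middle relay, 12 mm above the underside, 7.5 mm above the board's upper face. x along the row, z up. About 46 g.
- under_a_mid (a point): One of the two boards beneath, lying loose on the bench, of the same kind and size as the top one and partly hidden by it: its middle relay's centre is this point (12 mm above the board's underside), x along the relay row, z up.
- under_b_mid (a point): The other of the two boards beneath, loose on the bench beside the first, of the same kind: its middle relay's centre is this point (12 mm above the board's underside), x along the relay row, z up.
- foam_mid (a point): The brown pierced foam test board, a slab of 220 x 260 mm and 28 mm thick that lies fast on the bench. This point is the middle of its flat upper face, 28 mm above the bench; x along its 220 mm side, y along its 260 mm side, z up. Between it and the pile, farther back, stands a white console 0.23 m high: carry the board over it, or past its front.

How it is judged:
By the outcome, as a careful person would: the job done as asked, in the order asked, and still so for the second after the job is handed in, with the robot touching nothing.
It also fails if it takes over 40 s, if anything falls off the work surface, if the arm or the gripper's body presses on something with over 40 N, if the wrist force passes 120 N, or if a joint passes its speed limit or range.

## Working session

There is one attempt and no reset: what is moved stays moved. The work goes in short steps, Python scripts to look and compute and a tool call to move; the robot and the scene stay as the last step left them, time stands still between calls to the robot, and variables do not carry over. Pictures are saved under pics/ and viewed, about 8 in all and at most 12, crops included, and the job is handed in when it is done.

Besides the shell and the picture viewer there is one more tool, called as name(argument=value, ...), one argument or row to a line, values as JSON. move_arm: Moves the arm, as the interface text tells. Its arguments: {"type":"object","properties":{"targets":{"type":"array"},"claw":{"type":"number"},"squeeze":{"type":"number"}},"required":["targets"]}

```bash
mkdir -p pics; cat > h.py <<'E'
import numpy as np, cv2
from rig import sensors, vision, ticket
from scipy.spatial.transform import Rotation as R
def cam(n):
    c=vision.calibration(n); a=c["attitude"]
    return c,R.from_euler('xyz',a,degrees=True).as_matrix(),np.array(c["xyz"])
def pix2z(n,px,z):
    c,M,o=cam(n); d=M@np.array([(px[0]-c["cx"])/c["fx"],-(px[1]-c["cy"])/c["fy"],-1]); return o+d*(z-o[2])/d[2]
def proj(n,P):
    c,M,o=cam(n); q=M.T@(np.array(P)-o); return [c["cx"]+c["fx"]*q[0]/-q[2], c["cy"]+c["fy"]*q[1]/q[2]]
E
python3 - <<'E'
from h import *
for n in("side","top"):
    print(n,vision.calibration(n)); im=vision.grab_frame(n); cv2.imwrite(f"pics/{n}0.png",im)
    for l,z in(("top_relays",.032),("under_a_mid",.012),("under_b_mid",.012),("foam_mid",.028)):
        for d in vision.mark_of(n,l)[:3]: print(n,l,round(d["p"],2),np.round(d["xy"],1),np.round(pix2z(n,d["xy"],z),4))
print(sensors.sense())
E
```

```text
side {'fx': 436.153248563749, 'fy': 436.153248563749, 'cx': 321.3556838095356, 'cy': 201.77640848977308, 'xyz': array([0.01011637, 0.88746537, 0.60909475]), 'attitude': array([  62.85967238,   -0.82829242, -152.38430527])}
side top_relays 0.85 [265.6 267.7] [0.4837 0.2328 0.032 ]
side under_a_mid 0.96 [257.6 281.4] [0.4868 0.2611 0.012 ]
side under_b_mid 0.62 [269.8 274.8] [0.4766 0.2281 0.012 ]
side foam_mid 0.64 [367.1 165. ] [ 0.5192 -0.4502  0.028 ]
top {'fx': 390.2795795561636, 'fy': 390.2795795561636, 'cx': 324.01444523276706, 'cy': 197.22419972533257, 'xyz': array([ 0.36258151, -0.06150731,  1.12989142]), 'attitude': array([  7.63774214,   0.45987264, -91.46863313])}
top top_relays 0.69 [221.6 211. ] [0.4784 0.2344 0.032 ]
top under_a_mid 0.62 [214.2 213.2] [0.4747 0.2611 0.012 ]
top under_b_mid 0.5 [230.3 210.1] [0.4825 0.2147 0.012 ]
top foam_mid 0.92 [465.5 187.7] [ 0.5271 -0.4602  0.028 ]
{'time': 0.5, 'joint_positions': array([-7.35383639e+01,  1.18369437e+01,  8.83245637e+01, -1.85507766e-03,
        7.98427250e+01, -8.62239443e+00]), 'qvel': array([ 0.05500929, -0.14588102, -0.13279321,  0.01611188,  0.02976812,
       -0.05457884]), 'effort': array([ 7.30650936e-04, -3.70483196e+01, -2.81435788e+01,  6.99231005e-02,
        2.88565946e-02, -4.32595016e-05]), 'eef_pos': array([ 0.24374529, -0.52074418,  0.20542442]), 'ee_rot': array([ 1.79998829e+02,  4.45834771e-03, -6.49156423e+01]), 'ft_force': array([ 0.36994694,  0.72993138, -0.36283554]), 'wrist_torque': array([-0.03335644, -0.02441011,  0.02404389]), 'gripper_width': 0.09363190695548414}
```

View pics/top0.png

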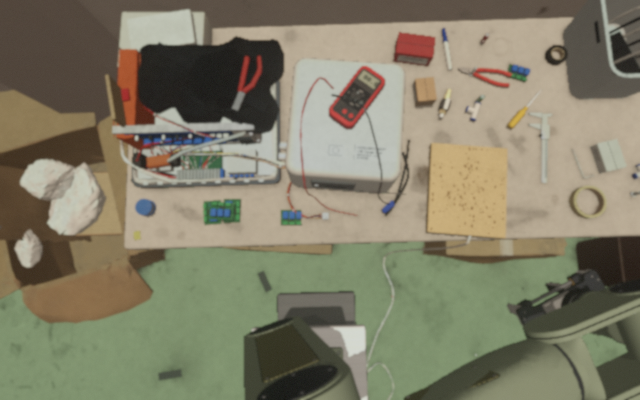

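View pics/side0.png

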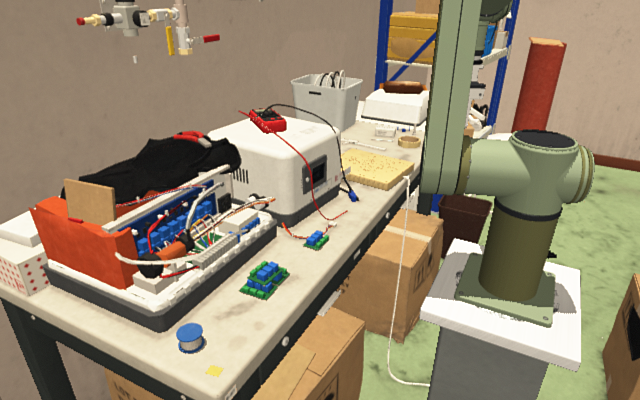

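The top view shows the pile at about (222,211) and the foam at (467,189), with the console between them further back (rows 60–190). The side view shows the pile at (265,277). I need close crops to get the row yaw.

```bash
python3 - <<'E'
from h import *
t=cv2.imread("pics/top0.png")[185:235,190:250]; s=cv2.imread("pics/side0.png")[250:305,230:300]
a=cv2.resize(t,(480,400),interpolation=cv2.INTER_CUBIC); b=cv2.resize(s,(509,400),interpolation=cv2.INTER_CUBIC)
cv2.imwrite("pics/c0.png",cv2.resize(np.hstack([a,b]),(800,int(400*800/989))))
for l in("top_relays",):
  for n in("top","side"):
    vision.grab_frame(n)
    for d in vision.outline_of(n,l)[:3]:
        m=d["mask"].astype(np.uint8); k=cv2.findNonZero(m); r=cv2.minAreaRect(k)
        P=np.array([pix2z(n,p,.025)[:2] for p in k[:,0]]); rr=cv2.minAreaRect((P*1000).astype(np.float32)); print(n,d["p"],d["box"],r,rr)
# console front edge and case
for px in((290,185),(400,180)): print(pix2z("top",px,.23),pix2z("top",px,0))
for px in((135,185),(275,180)): print(pix2z("top",px,.08))
E
```

```text
top 0.72 [220.9, 212.2, 24.7, 17.3] ((221.0, 210.5), (15.0, 24.0), 90.0) ((480.68121337890625, 238.3092041015625), (68.7106704711914, 42.939476013183594), 88.49443817138672)
side 0.68 [264.2, 272.9, 31.4, 25.5] ((263.6585693359375, 272.07318115234375), (19.053199768066406, 32.17179489135742), 51.34019470214844) ((483.86309814453125, 236.78012084960938), (80.16838836669922, 56.471954345703125), 85.01380920410156)
[0.51435508 0.02137943 0.23      ] [0.55314634 0.04256415 0.        ]
[ 0.51925701 -0.23591226  0.23      ] [ 0.55930114 -0.28048779  0.        ]
[0.55109854 0.45951276 0.08      ]
[0.55460635 0.07601499 0.08      ]
```

View pics/c0.png

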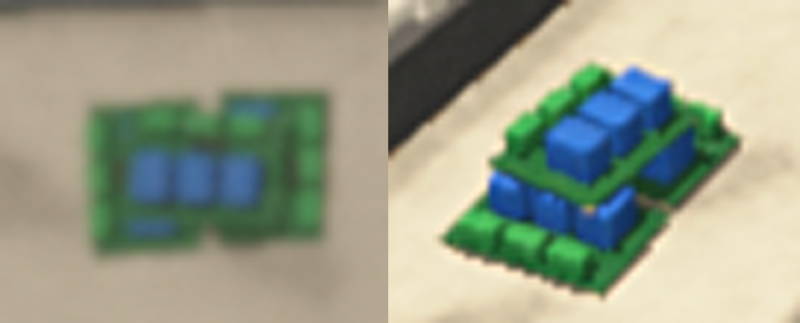

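The top board's relay row runs nearly along world y. Its terminals are on the back side and its relays are toward the front. I'll measure the blue tops for centre and yaw.

```bash
cat >> h.py <<'E'
def blue(n,im,c,r,z,lo):
    h=cv2.cvtColor(im,cv2.COLOR_BGR2HSV)
    m=((h[...,0]>100)&(h[...,0]<125)&(h[...,1]>110)&(h[...,2]>lo)).astype(np.uint8)
    k=np.zeros_like(m); k[c[1]-r:c[1]+r,c[0]-r:c[0]+r]=1; m*=k
    nn,lab,st,ce=cv2.connectedComponentsWithStats(m,connectivity=8)
    for i in range(1,nn):
        if st[i,4]>8:
            ys,xs=np.nonzero(lab==i); P=np.array([pix2z(n,(x,y),z)[:2]*1000 for x,y in zip(xs,ys)]).astype(np.float32)
            rr=cv2.minAreaRect(P); print(n,lo,st[i],np.round(ce[i],1),"c",np.round(P.mean(0)),"rect",np.round(rr[0]),np.round(rr[1]),round(rr[2],1))
E
python3 - <<'E'
from h import *
for lo in (130,160): blue("top",cv2.imread("pics/top0.png"),(221,211),16,.0395,lo)
for lo in (130,160): blue("side",cv2.imread("pics/side0.png"),(266,270),20,.0395,lo)
a,b=pix2z("top",(213.0,212.3),.0395),pix2z("top",(227,212.6),.0395); print(a,b)
print(pix2z("side",(267.9,269),.0395))
E
```

```text
top 130 [211 209   5   7  32] [213.  211.7] c [476. 257.] rect [476. 257.] [17. 11.] 0.7
top 130 [217 209   6   7  37] [219.5 212.1] c [475. 238.] rect [475. 238.] [17. 14.] 0.5
top 130 [224 210   6   6  29] [226.2 212.4] c [473. 219.] rect [473. 219.] [14. 14.] 88.5
side 130 [257 262  21  19 173] [266.  270.3] c [471. 249.] rect [470. 248.] [63. 29.] 85.6
side 130 [274 276   4   4  10] [275.9 278. ] c [437. 262.] rect [437. 261.] [ 6. 11.] 10.4
side 130 [247 279   6   8  33] [249.8 282.7] c [477. 301.] rect [478. 301.] [10. 25.] 35.7
side 130 [254 282   6   7  29] [256.7 285.2] c [459. 301.] rect [460. 301.] [10. 21.] 35.4
side 130 [262 282  10   8  35] [266.1 286.1] c [440. 295.] rect [442. 293.] [14. 27.] 12.6
side 160 [257 262  21  14 125] [266.6 268.8] c [473. 244.] rect [474. 243.] [53. 19.] 85.4
side 160 [247 279   5   4  12] [249.2 280.8] c [481. 297.] rect [482. 297.] [ 6. 12.] 82.2
side 160 [265 282   6   6  12] [267.6 284.7] c [440. 289.] rect [441. 288.] [ 4. 18.] 0.6
[0.47457499 0.25653786 0.0395    ] [0.47268773 0.21711262 0.0395    ]
[0.47044938 0.24287635 0.0395    ]
```

move_arm(
  targets=[
    [0, 0, -30, 0.146],
    [0, 0, -30, 0.146],
    [0, 0, -30, 0.146],
  ],
  claw=1,
)

```text
time: 1.08
eef_pos: [0.2437, -0.5207, 0.2963]
ee_rot: [180.0, 0.0, -90.3]
ft_force: [0.0, 0.4, 0.3]
gripper_width: 0.0939
```

move_arm(
  targets=[
    [-58.5, -17.5, 0, 0],
    [-58.5, -17.5, 0, 0],
    [-58.5, -17.5, 0, 0],
    [-58.5, -17.5, 0, 0],
    [-58.5, -17.5, 0, 0],
  ],
)

```text
time: 1.7
eef_pos: [0.3316, -0.2265, 0.2957]
ee_rot: [-179.9, -0.0, -90.1]
ft_force: [0.3, -0.2, -0.3]
gripper_width: 0.0941
```

move_arm(
  targets=[
    [-58.5, -17.5, 0, 0],
    [-58.5, -17.5, 0, 0],
    [-58.5, -17.5, 0, 0],
    [-58.5, -17.5, 0, 0],
    [-58.5, -17.5, 0, 0],
  ],
)

```text
time: 2.33
eef_pos: [0.4192, 0.0662, 0.296]
ee_rot: [-179.9, -0.0, -90.0]
ft_force: [1.6, -1.0, 0.3]
gripper_width: 0.0941
```

move_arm(
  targets=[
    [-58.5, -17.5, 0, 0],
    [-58.5, -17.5, 0, 0],
    [-58.5, -17.5, 0, 0],
    [0, 0, 40, 0.073],
    [0, 0, 0, 0],
  ],
)

```text
time: 2.95
eef_pos: [0.4688, 0.2396, 0.2519]
ee_rot: [179.6, -0.2, -94.1]
ft_force: [-0.9, 0.8, -0.5]
gripper_width: 0.0943
```

move_arm(
  targets=[
    [0, -5, 45, 0],
    [0, 0, 45, 0],
    [0, 0, 45, 0],
    [0, 0, 40, 0],
    [0, 0, 0, 0],
  ],
)

```text
time: 3.58
eef_pos: [0.4743, 0.2378, 0.0787]
ee_rot: [179.7, -0.1, -94.2]
ft_force: [0.3, 1.3, 0.2]
gripper_width: 0.0945
```

```bash
python3 - <<'E'
from h import *
s=sensors.sense(); print(s["eef_pos"],s["ee_rot"])
im=vision.grab_frame("side"); cv2.imwrite("pics/s1.png",cv2.resize(im[200:310,200:330],(780,660)[:2],interpolation=cv2.INTER_CUBIC)[:600])
blue("side",im,(266,270),20,.0395,160)
p=s["eef_pos"]; print(proj("side",p),"tcp px")
d=np.array([np.cos(np.radians(85.5)),np.sin(np.radians(85.5)),0])
for sg in(-.047,.047): print(proj("side",p+sg*d))
print("expected relay top", proj("side",[.4745,.240,.0395]))
E
```

```text
[0.47429263 0.23776289 0.07868679] [ 1.79674034e+02 -1.30693939e-01 -9.42284594e+01]
side 160 [268 262   5   4  11] [270.1 263.4] c [478. 223.] rect [478. 223.] [14.  6.] 71.8
side 160 [257 266  10  10  27] [261.  270.5] c [481. 255.] rect [482. 254.] [ 8. 37.] 2.4
side 160 [247 279   5   4  14] [248.9 281. ] c [482. 298.] rect [482. 296.] [ 9. 10.] 28.7
side 160 [255 283   3   4  11] [256.1 284.4] c [462. 300.] rect [462. 300.] [ 4. 11.] 35.1
[np.float64(266.99002205601255), np.float64(252.4437286745184)] tcp px
[np.float64(280.07604926886876), np.float64(242.67056320481214)]
[np.float64(252.87973319175677), np.float64(262.98185347378865)]
expected relay top [np.float64(267.0946882448199), np.float64(267.79614637620034)]
```

View pics/s1.png

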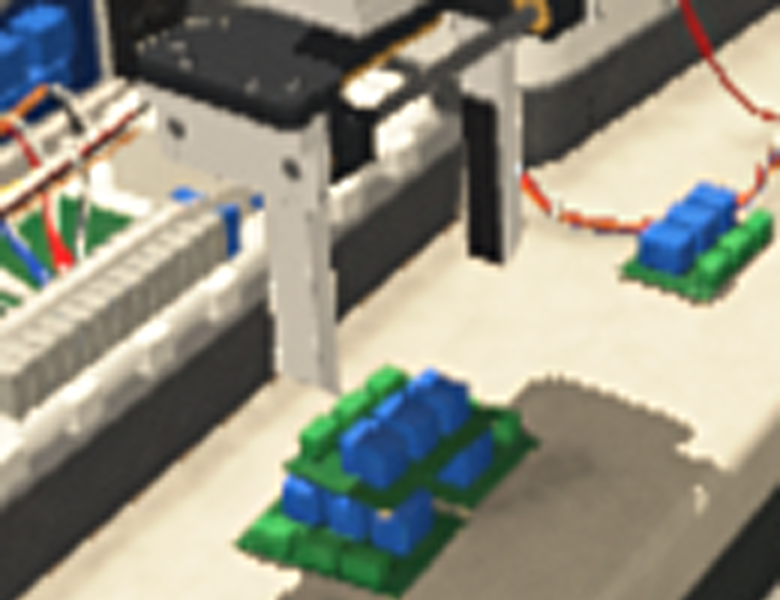

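The open fingers straddle the top board: near finger tip at (252,264), relay top middle at about (268,269), as expected to within 1.5 px. I'll make a small centring correction and descend.

move_arm(
  targets=[
    [-2, 1, 20, 0.005],
    [0, 0, 15, 0],
    [0, 0, 8, 0],
    [0, 0, 0, 0],
    [0, 0, 0, 0],
  ],
  claw=0.45,
  squeeze=8,
)

```text
time: 4.25
eef_pos: [0.4762, 0.2416, 0.0381]
ee_rot: [-179.9, 0.0, -94.5]
ft_force: [-0.3, 0.1, -0.1]
gripper_width: 0.0683
```

```bash
python3 - <<'E'
from h import *
s=sensors.sense(); print(s["eef_pos"],s["ee_rot"],s["gripper_width"],s["ft_force"])
a=vision.grab_frame("side")[235:305,225:315]; b=vision.grab_frame("top")[185:235,190:250]
a=cv2.resize(a,(514,400),interpolation=cv2.INTER_CUBIC);b=cv2.resize(b,(480,400),interpolation=cv2.INTER_CUBIC)
cv2.imwrite("pics/s2.png",np.vstack([a[:, :480],b])[:, :] if 0 else cv2.resize(np.hstack([a,b]),(796,320)))
E
```

```text
[0.47615777 0.24156059 0.03814732] [-1.79935121e+02  2.80158320e-02 -9.44767606e+01] 0.06827238634182808 [-0.26229434  0.13900457 -0.11295874]
```

View pics/s2.png

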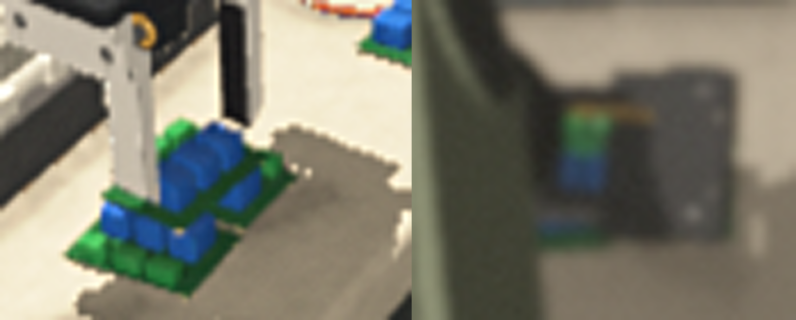

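The fingers straddle the row: near finger bottom at crop (135,200), far finger bottom at (240,122). I'll overlay the model to check the centring.

```bash
python3 - <<'E'
from h import *
s=sensors.sense(); p=s["eef_pos"]; im=vision.grab_frame("side")
x0,y0,k=235,235,9
v=cv2.resize(im[y0:y0+65,x0:x0+70],None,fx=k,fy=k,interpolation=cv2.INTER_CUBIC)
def poly(pts,col):
    q=np.array([proj("side",P) for P in pts]); q=((q-[x0,y0]+.5)*k).astype(int); cv2.polylines(v,[q],True,col,1)
th=np.radians(85.5); u=np.array([np.cos(th),np.sin(th),0]); w=np.array([-u[1],u[0],0])
C=np.array([.4745,.240,0])
for z in(.0395,.0245): poly([C+a*.0265*u+b*.01*w+[0,0,z] for a,b in((-1,-1),(-1,1),(1,1),(1,-1))],(0,0,255))
g=s["gripper_width"]/2
for sg in(-1,1): poly([p+sg*a*u+b*.008*w for a,b in((g,-1),(g,1),(g+.0125,1),(g+.0125,-1))],(0,255,255))
cv2.imwrite("pics/s3.png",v); print(p,g)
E
```

```text
[0.47611185 0.24156768 0.03808666] 0.03404577650006269
```

View pics/s3.png

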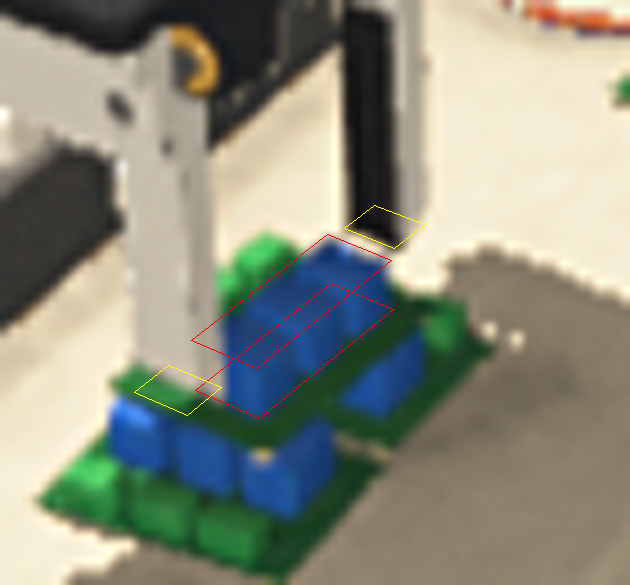

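The model overlay matches the relays to about 1.5 mm. I'll shift slightly, descend and close in stages.

move_arm(
  targets=[
    [1.5, 1.5, 5, 0],
    [0, 0, 4, 0],
    [0, 0, 1, 0],
    [0, 0, 0, 0],
    [0, 0, 0, 0],
  ],
)

```text
time: 5.03
eef_pos: [0.4741, 0.24, 0.0275]
ee_rot: [-180.0, 0.0, -94.5]
ft_force: [-0.1, -0.7, -0.1]
gripper_width: 0.0681
```

move_arm(
  targets=[
    [0, 0, 0, 0],
    [0, 0, 0, 0],
    [0, 0, 0, 0],
    [0, 0, 0, 0],
  ],
  claw=0.2,
  squeeze=8,
)

```text
time: 5.52
eef_pos: [0.474, 0.24, 0.0275]
ee_rot: [-180.0, 0.0, -94.5]
ft_force: [0.3, -0.4, -0.0]
gripper_width: 0.0562
```

move_arm(
  targets=[
    [0, 0, 0, 0],
    [0, 0, 0, 0],
    [0, 0, 0, 0],
    [0, 0, 0, 0],
    [0, 0, 0, 0],
  ],
  claw=-0.1,
)

```text
time: 6.15
eef_pos: [0.4739, 0.24, 0.0274]
ee_rot: [180.0, -0.0, -94.5]
ft_force: [-0.2, -0.8, 0.3]
gripper_width: 0.0532
```

move_arm(
  targets=[
    [0, 0, -2, 0],
    [0, 0, -4, 0],
    [0, 0, -10, 0],
    [0, 0, -20, 0],
    [0, 0, -24, 0],
  ],
  squeeze=12,
)

```text
time: 6.78
eef_pos: [0.4737, 0.24, 0.0883]
ee_rot: [180.0, -0.0, -94.5]
ft_force: [0.2, -0.0, -0.1]
gripper_width: 0.0533
```

```bash
python3 - <<'E'
from h import *
im=vision.grab_frame("side"); x0,y0,k=225,215,7
v=cv2.resize(im[y0:y0+85,x0:x0+90],None,fx=k,fy=k,interpolation=cv2.INTER_CUBIC); cv2.imwrite("pics/s4.png",v)
for l in("under_a_mid","under_b_mid"):
  print([(round(d["p"],2),np.round(d["xy"],1)) for d in vision.mark_of("side",l)[:2]])
s=sensors.sense();print(s["ft_force"],s["gripper_width"])
E
```

```text
[(0.64, array([257.2, 282.4]))]
[(0.79, array([271.8, 275.1]))]
[ 0.58968218 -0.32039023 -1.09567203] 0.052869901547517875
```

View pics/s4.png

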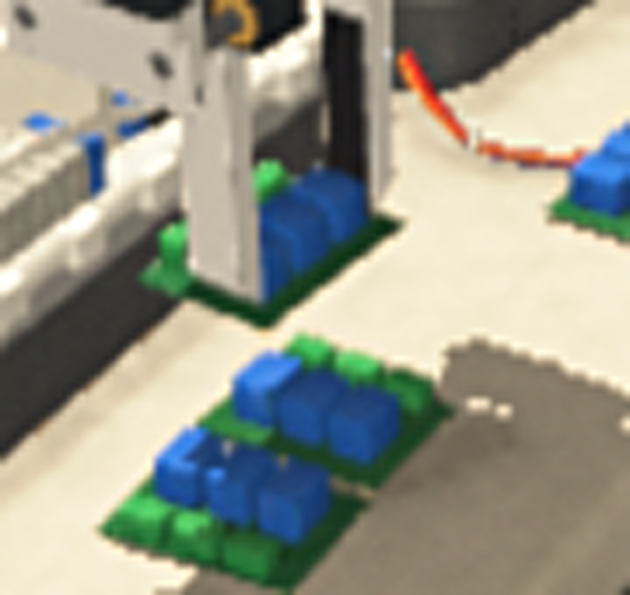

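The top board is held level and clear. The lower boards stay where they were: a at (257,282), b at (272,275), both within 2 px of before. Next I'll rise and measure the foam.

move_arm(
  targets=[
    [0, 0, -40, 0],
    [0, 0, -45, 0],
    [0, 5, -50, 0],
    [0, 10, -50, 0],
    [0, 10, -40, 0],
  ],
)

```text
time: 7.55
eef_pos: [0.4487, 0.2419, 0.3135]
ee_rot: [180.0, 0.0, -94.5]
ft_force: [1.0, 0.7, -1.0]
gripper_width: 0.0529
```

```bash
python3 - <<'E'
from h import *
for n in("top","side"):
    vision.grab_frame(n)
    for d in vision.mark_of(n,"foam_mid")[:1]: print(n,d["p"],pix2z(n,d["xy"],.028))
# foam colour in initial top image
im=cv2.imread("pics/top0.png"); h=cv2.cvtColor(im,cv2.COLOR_BGR2HSV)
m=((h[...,0]>12)&(h[...,0]<25)&(h[...,1]>85)).astype(np.uint8); m[:,:410]=0;m[:, 525:]=0;m[:130]=0;m[245:]=0
m=cv2.morphologyEx(m,cv2.MORPH_OPEN,np.ones((5,5)))
k=cv2.findNonZero(m)[:,0]; P=np.array([pix2z("top",q,.028)[:2]*1000 for q in k]).astype(np.float32); print(len(P),cv2.minAreaRect(P))
E
```

```text
top 0.73 [ 0.5137722  -0.45354161  0.028     ]
side 0.6 [ 0.53592894 -0.47510491  0.028     ]Traceback (most recent call last):
  File "<stdin>", line 9, in <module>
  File "h.py", line 8, in pix2z
    c,M,o=cam(n); d=M@np.array([(px[0]-c["cx"])/c["fx"],-(px[1]-c["cy"])/c["fy"],-1]); return o+d*(z-o[2])/d[2]
          ~~~^^^
  File "h.py", line 5, in cam
    c=vision.calibration(n); a=c["attitude"]
ValueError: time passes only in moves, steps and waits
```

move_arm(
  targets=[
    [40, -3, 0, 0],
    [57, -4.5, 0, 0],
    [57, -4.5, 0, 0],
    [57, -4.5, 0, 0],
    [57, -4.5, 0, 0],
  ],
)

```text
time: 8.38
eef_pos: [0.4475, -0.0284, 0.309]
ee_rot: [179.7, 0.1, -94.5]
ft_force: [0.3, 0.7, -0.9]
gripper_width: 0.0527
```

move_arm(
  targets=[
    [57, -4.5, 0, 0],
    [57, -4.5, 0, 0],
    [57, -4.5, 0, 0],
    [57, -4.5, 0, 0],
    [57, -4.5, 0, 0],
  ],
)

```text
time: 9.0
eef_pos: [0.4478, -0.314, 0.3085]
ee_rot: [179.7, 0.2, -94.5]
ft_force: [0.5, 0.3, 0.3]
gripper_width: 0.0526
```

move_arm(
  targets=[
    [55, -15, 0, 0],
    [45, -30, 0, 0],
    [30, -30, 0, 0],
    [10, -10, 0, 0],
    [0, 0, 0, 0],
  ],
)

```text
time: 9.62
eef_pos: [0.5222, -0.459, 0.3072]
ee_rot: [179.7, 0.3, -94.5]
ft_force: [-0.6, 0.3, -1.2]
gripper_width: 0.0524
```

```bash
python3 - <<'E'
from h import *
im=vision.grab_frame("top"); cv2.imwrite("pics/t5.png",im)
s=sensors.sense(); print(s["eef_pos"],s["ee_rot"],s["gripper_width"],proj("top",s["eef_pos"]))
C=cam("top")
import h as H; H.cam=lambda n:C
print([np.round(pix2z("top",q,.028),4) for q in((431,143),(507,147),(505,236),(427,233),(467.5,189.8))])
E
```

```text
[ 0.52209483 -0.45840001  0.30837967] [179.73570052   0.25335768 -94.50201799] 0.05298467721239263 [np.float64(510.9355927312764), np.float64(169.43144540896733)]
[array([ 0.6607, -0.3703,  0.028 ]), array([ 0.6427, -0.5884,  0.028 ]), array([ 0.3874, -0.5604,  0.028 ]), array([ 0.4015, -0.343 ,  0.028 ]), array([ 0.5209, -0.4654,  0.028 ])]
```

View pics/t5.png

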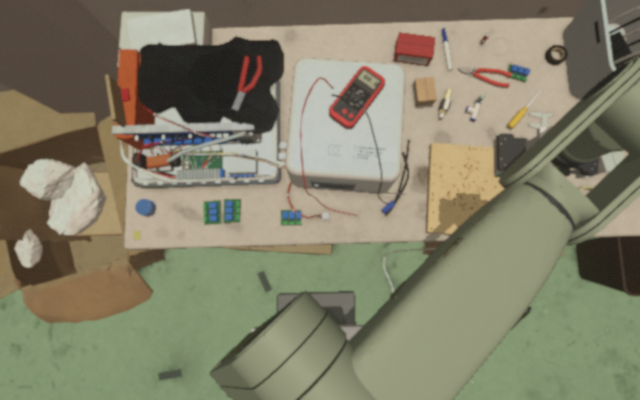

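The top view shows both lower boards in place at (212,211) and (231,210), and the gripper over the foam, whose centre is about (0.521,-0.464). Descending.

move_arm(
  targets=[
    [5, 0, 40, 0],
    [0, 0, 50, 0],
    [0, 0, 50, 0],
    [0, 0, 50, 0],
    [0, 0, 40, 0],
  ],
)

```text
time: 10.3
eef_pos: [0.5209, -0.4616, 0.0793]
ee_rot: [179.8, 0.2, -94.5]
ft_force: [-0.1, 0.3, 0.0]
gripper_width: 0.0528
```

move_arm(
  targets=[
    [0, 0, 20, 0],
    [0, 0, 5, 0],
    [0, 0, 0, 0],
    [0, 0, 0, 0],
  ],
)

```text
time: 10.8
eef_pos: [0.5238, -0.4653, 0.06]
ee_rot: [-179.8, -0.2, -94.5]
ft_force: [-0.1, -0.5, -0.3]
gripper_width: 0.0529
```

move_arm(
  targets=[
    [0, 0, 8, 0],
    [0, 0, 6, 0],
    [0, 0, 4, 0],
    [0, 0, 2, 0],
    [0, 0, 0, 0],
  ],
)

```text
time: 11.42
eef_pos: [0.5225, -0.4638, 0.0371]
ee_rot: [180.0, 0.0, -94.5]
ft_force: [0.5, -0.2, -0.7]
gripper_width: 0.0526
```

move_arm(
  targets=[
    [0, 0, 1.5, 0],
    [0, 0, 1, 0],
    [0, 0, 0.7, 0],
    [0, 0, 0, 0],
    [0, 0, 0, 0],
  ],
)

```text
time: 12.05
eef_pos: [0.5228, -0.4642, 0.0355]
ee_rot: [-180.0, -0.0, -94.5]
ft_force: [-1.5, 1.5, 5.0]
gripper_width: 0.0528
```

Contact is at 5 N. I'll ease off slightly and open.

move_arm(
  targets=[
    [0, 0, -0.4, 0],
    [0, 0, 0, 0],
    [0, 0, 0, 0],
  ],
  squeeze=4,
)

```text
time: 12.42
eef_pos: [0.5228, -0.4642, 0.0355]
ee_rot: [-180.0, -0.0, -94.5]
ft_force: [-2.3, 1.8, 6.8]
gripper_width: 0.053
```

move_arm(
  targets=[
    [0, 0, 0, 0],
    [0, 0, 0, 0],
    [0, 0, 0, 0],
    [0, 0, 0, 0],
  ],
  claw=0.5,
)

```text
time: 12.92
eef_pos: [0.5225, -0.4639, 0.0343]
ee_rot: [180.0, 0.0, -94.5]
ft_force: [-0.1, 0.6, 0.6]
gripper_width: 0.0704
```

move_arm(
  targets=[
    [0, 0, -5, 0],
    [0, 0, -15, 0],
    [0, 0, -40, 0],
    [0, 0, -50, 0],
    [0, 0, -50, 0],
  ],
)

```text
time: 13.55
eef_pos: [0.5227, -0.4641, 0.1976]
ee_rot: [-179.9, -0.1, -94.5]
ft_force: [0.4, -0.8, 0.7]
gripper_width: 0.0706
```

move_arm(
  targets=[
    [50, 0, -40, 0],
    [60, 0, 0, 0],
    [60, 0, 0, 0],
    [0, 0, 0, 0],
    [0, 0, 0, 0],
  ],
)

```text
time: 14.18
eef_pos: [0.5094, -0.6319, 0.2339]
ee_rot: [-180.0, 0.0, -94.5]
ft_force: [-0.5, -0.0, -0.1]
gripper_width: 0.0705
```

```bash
python3 - <<'E'
from h import *
t=vision.grab_frame("top"); 
for d in vision.mark_of("top","top_relays")[:3]: print(d["p"],d["xy"],pix2z("top",d["xy"],.04))
s=vision.grab_frame("side")
for d in vision.mark_of("side","top_relays")[:3]: print("side",d["p"],d["xy"])
a=cv2.resize(t[130:250,190:530],(790,279),interpolation=cv2.INTER_CUBIC); b=cv2.resize(s[140:300,220:440],(440,320),interpolation=cv2.INTER_CUBIC)
b=np.hstack([b,np.zeros((320,350,3),np.uint8)]); cv2.imwrite("pics/f.png",np.vstack([a,b])); print(sensors.sense()["eef_pos"])
E
```

```text
0.77 [470.5, 188.5] [ 0.52268599 -0.46974215  0.04      ]
side 0.64 [367.9, 160.3]
[ 0.51049274 -0.63085493  0.23585302]
```

View pics/f.png

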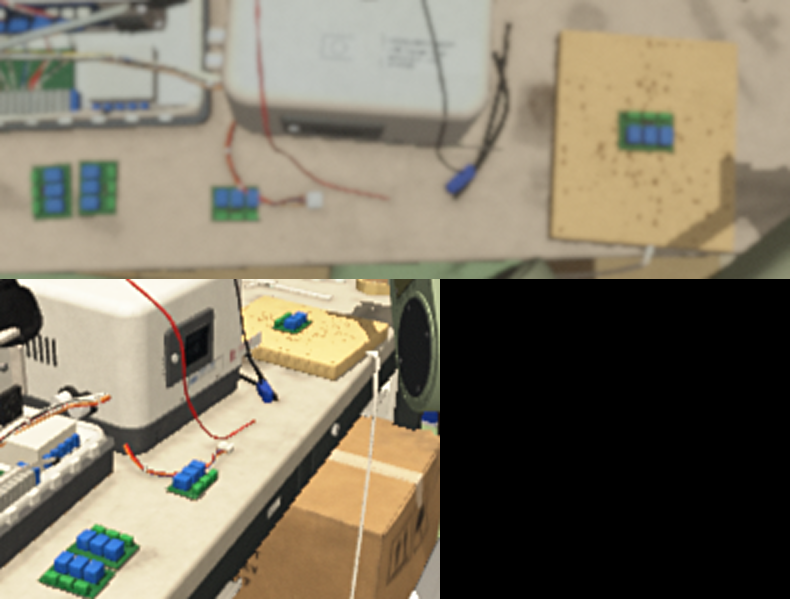

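The board lies flat, relays up, in the middle of the foam (crop (647,132); the foam spans 555–735). The two lower boards are undisturbed and the arm is clear.

```bash
python3 -c "
from rig import ticket; print(ticket.close_job())"
```

```text
the job is handed in; nothing more can be done
None
```

The top relay board is now lying flat, relays up, about in the middle of the foam test board. I handed the job in at about 14 s of the 40 s allowed.

- **Lift:** I gripped the relay row by its two ends at 8 N (12 N once lifting) and raised it straight up. In the side view just after the lift, the two lower boards' marks were within 2 px of where they were at the start. Those networks can be off by about that much. In the last pictures both boards also lie as they did after the lift.
- **Placing:** I carried the board past the front of the console and lowered it in small steps. It touched at about 5 N, rising to 7 N before I opened the fingers. The top camera put it at (0.523, -0.470), against a foam centre of about (0.521, -0.464), so about 6 mm off.
- **Arm:** It was raised and moved to the side, touching nothing, when I handed in.
- **Disagreements:** The network readings for the foam centre differed by about 2 cm between cameras and calls, so I used its corners as read by eye in the top picture. My colour measurement of the foam failed with an error, so nothing automatic backs that centre up, but the last picture shows the board in the middle.

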